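# Complete a student's apparatus tray

## Task

Complete the grey apparatus tray so that it holds exactly one of each kind of part - squat jar, slim dropper bottle, cuvette block and steel boss head - each standing upright on the floor of its own compartment (any compartment will do). One part is already in the tray: leave it there, fetch only the kinds that are missing from the white basket, and leave all the spares standing where they are in the basket. Set every part down gently rather than dropping it, do not knock the retort stand, and do not disturb the beaker and bottles round about.

Things in the scene. Friction and masses are not known exactly. Their poses are not given: they have to be found in the camera images.
- tray: the grey plastic kit tray, square, 180 by 180 outside, walls and the crossing dividers 4 thick and 18 high, floor 4 thick; four equal compartments, 84 by 84 inside. Fixed to the bench, at any yaw, to the left or the right. Origin at the centre of its underside, on the bench; x and y run along its sides.
- cell0 (a point): centre of one tray compartment, on its floor (4 above the bench).
- cell1 (a point): centre of one tray compartment, on its floor (4 above the bench).
- cell2 (a point): centre of one tray compartment, on its floor (4 above the bench).
- cell3 (a point): centre of one tray compartment, on its floor (4 above the bench).
- basket: the shallow white perforated supply basket with a dark liner on its floor, square, 278 by 278 outside, walls 4 thick and 26 high, floor 4 thick, so parts stand 4 above the bench as in the tray. Fixed to the bench, turned by up to 0.4 rad, on the other side from the tray. Origin at the centre of its underside, on the bench. Parts in it stand roughly 85 apart, centre to centre.
- jar1: squat white plastic screw-top jar, round: body 48 diameter and 44 high, then a ribbed cap 45 diameter up to 62. About 100 g. Origin at the centre of its underside, z up. Yaw has no meaning. There are two alike; at the start one of the eight parts stands in the tray and the other seven stand upright, at any yaw, in the basket.
- bottle1: slim white plastic dropper bottle, round: body 32 diameter for the lowest 58, a short cone, then a narrow cap 18 diameter from 68 up to 86. About 60 g. Origin at the centre of its underside, z up. Yaw has no meaning. There are two alike; at the start one of the eight parts stands in the tray and the other seven stand upright, at any yaw, in the basket.
- block1: white plastic cuvette block, a plain oblong 70 (along its x) by 30 (along its y) by 50 high, with four small dark squares in a row on top. About 110 g. Origin at the centre of its underside, z up.  There are two alike; at the start one of the eight parts stands in the tray and the other seven stand upright, at any yaw, in the basket.
- boss1: steel boss head (clamp for a retort stand): oblong body 50 (along its x) by 24 (along its y) by 44 high, with a 16 diameter thumb screw sticking out of each end, so 74 over the screws along x (the +x screw is centred 30 up, the -x one 14 up). The two long sides are flat. About 180 g. Origin at the centre of its underside, z up.  There are two alike; at the start one of the eight parts stands in the tray and the other seven stand upright, at any yaw, in the basket.
- jar2: squat white plastic screw-top jar, round: body 48 diameter and 44 high, then a ribbed cap 45 diameter up to 62. About 100 g. Origin at the centre of its underside, z up. Yaw has no meaning. There are two alike; at the start one of the eight parts stands in the tray and the other seven stand upright, at any yaw, in the basket.
- bottle2: slim white plastic dropper bottle, round: body 32 diameter for the lowest 58, a short cone, then a narrow cap 18 diameter from 68 up to 86. About 60 g. Origin at the centre of its underside, z up. Yaw has no meaning. There are two alike; at the start one of the eight parts stands in the tray and the other seven stand upright, at any yaw, in the basket.
- block2: white plastic cuvette block, a plain oblong 70 (along its x) by 30 (along its y) by 50 high, with four small dark squares in a row on top. About 110 g. Origin at the centre of its underside, z up.  There are two alike; at the start one of the eight parts stands in the tray and the other seven stand upright, at any yaw, in the basket.
- boss2: steel boss head (clamp for a retort stand): oblong body 50 (along its x) by 24 (along its y) by 44 high, with a 16 diameter thumb screw sticking out of each end, so 74 over the screws along x (the +x screw is centred 30 up, the -x one 14 up). The two long sides are flat. About 180 g. Origin at the centre of its underside, z up.  There are two alike; at the start one of the eight parts stands in the tray and the other seven stand upright, at any yaw, in the basket.
- stand: a bystander: fixed retort stand, foot 100 by 70 by 12, with a bare upright steel rod 12 diameter reaching 320 above the bench, its axis 20 to the -x side of the origin. Beyond and between tray and basket. Origin at the centre of the foot's underside.
- beaker: a bystander: empty glass beaker, 56 diameter, 62 high, loose, between the robot and the work. Origin at the centre of its underside.
- amber: a bystander: amber glass bottle with a black cap, 60 diameter, 130 high, loose, at the left edge of the work. Origin at the centre of its underside.
- reagent: a bystander: white reagent bottle with a red cap, 68 diameter, 120 high, loose, at the right edge of the work. Origin at the centre of its underside.

How it is judged (in metres and radians):
At the end, for the whole second after the job is handed in: Of each kind one part stands in the tray and the other in the basket within 30 mm of where it began; the four in the tray are in four different compartments (within 50 mm of its centre); all upright within 0.1 rad, underside on the floor (below 8 mm), at rest ((((height (world z) of jar1 below 0.008 m and angle between jar1's own z axis and vertical below 0.1 rad and linear speed of jar1 below 0.02 m/s and angular speed of jar1 below 0.3 rad/s and (horizontal distance between jar1 and cell0 below 0.05 m or horizontal distance between jar1 and cell1 below 0.05 m or horizontal distance between jar1 and cell2 below 0.05 m or horizontal distance between jar1 and cell3 below 0.05 m)) and (height (world z) of jar2 below 0.008 m and angle between jar2's own z axis and vertical below 0.1 rad and linear speed of jar2 below 0.02 m/s and angular speed of jar2 below 0.3 rad/s and x of jar2 in the frame of basket between -0.135 and 0.135 m and y of jar2 in the frame of basket between -0.135 and 0.135 m and distance of jar2 from where it was at the start of the episode below 0.03 m)) or ((height (world z) of jar2 below 0.008 m and angle between jar2's own z axis and vertical below 0.1 rad and linear speed of jar2 below 0.02 m/s and angular speed of jar2 below 0.3 rad/s and (horizontal distance between jar2 and cell0 below 0.05 m or horizontal distance between jar2 and cell1 below 0.05 m or horizontal distance between jar2 and cell2 below 0.05 m or horizontal distance between jar2 and cell3 below 0.05 m)) and (height (world z) of jar1 below 0.008 m and angle between jar1's own z axis and vertical below 0.1 rad and linear speed of jar1 below 0.02 m/s and angular speed of jar1 below 0.3 rad/s and x of jar1 in the frame of basket between -0.135 and 0.135 m and y of jar1 in the frame of basket between -0.135 and 0.135 m and distance of jar1 from where it was at the start of the episode below 0.03 m))) and (((height (world z) of bottle1 below 0.008 m and angle between bottle1's own z axis and vertical below 0.1 rad and linear speed of bottle1 below 0.02 m/s and angular speed of bottle1 below 0.3 rad/s and (horizontal distance between bottle1 and cell0 below 0.05 m or horizontal distance between bottle1 and cell1 below 0.05 m or horizontal distance between bottle1 and cell2 below 0.05 m or horizontal distance between bottle1 and cell3 below 0.05 m)) and (height (world z) of bottle2 below 0.008 m and angle between bottle2's own z axis and vertical below 0.1 rad and linear speed of bottle2 below 0.02 m/s and angular speed of bottle2 below 0.3 rad/s and x of bottle2 in the frame of basket between -0.135 and 0.135 m and y of bottle2 in the frame of basket between -0.135 and 0.135 m and distance of bottle2 from where it was at the start of the episode below 0.03 m)) or ((height (world z) of bottle2 below 0.008 m and angle between bottle2's own z axis and vertical below 0.1 rad and linear speed of bottle2 below 0.02 m/s and angular speed of bottle2 below 0.3 rad/s and (horizontal distance between bottle2 and cell0 below 0.05 m or horizontal distance between bottle2 and cell1 below 0.05 m or horizontal distance between bottle2 and cell2 below 0.05 m or horizontal distance between bottle2 and cell3 below 0.05 m)) and (height (world z) of bottle1 below 0.008 m and angle between bottle1's own z axis and vertical below 0.1 rad and linear speed of bottle1 below 0.02 m/s and angular speed of bottle1 below 0.3 rad/s and x of bottle1 in the frame of basket between -0.135 and 0.135 m and y of bottle1 in the frame of basket between -0.135 and 0.135 m and distance of bottle1 from where it was at the start of the episode below 0.03 m))) and (((height (world z) of block1 below 0.008 m and angle between block1's own z axis and vertical below 0.1 rad and linear speed of block1 below 0.02 m/s and angular speed of block1 below 0.3 rad/s and (horizontal distance between block1 and cell0 below 0.05 m or horizontal distance between block1 and cell1 below 0.05 m or horizontal distance between block1 and cell2 below 0.05 m or horizontal distance between block1 and cell3 below 0.05 m)) and (height (world z) of block2 below 0.008 m and angle between block2's own z axis and vertical below 0.1 rad and linear speed of block2 below 0.02 m/s and angular speed of block2 below 0.3 rad/s and x of block2 in the frame of basket between -0.135 and 0.135 m and y of block2 in the frame of basket between -0.135 and 0.135 m and distance of block2 from where it was at the start of the episode below 0.03 m)) or ((height (world z) of block2 below 0.008 m and angle between block2's own z axis and vertical below 0.1 rad and linear speed of block2 below 0.02 m/s and angular speed of block2 below 0.3 rad/s and (horizontal distance between block2 and cell0 below 0.05 m or horizontal distance between block2 and cell1 below 0.05 m or horizontal distance between block2 and cell2 below 0.05 m or horizontal distance between block2 and cell3 below 0.05 m)) and (height (world z) of block1 below 0.008 m and angle between block1's own z axis and vertical below 0.1 rad and linear speed of block1 below 0.02 m/s and angular speed of block1 below 0.3 rad/s and x of block1 in the frame of basket between -0.135 and 0.135 m and y of block1 in the frame of basket between -0.135 and 0.135 m and distance of block1 from where it was at the start of the episode below 0.03 m))) and (((height (world z) of boss1 below 0.008 m and angle between boss1's own z axis and vertical below 0.1 rad and linear speed of boss1 below 0.02 m/s and angular speed of boss1 below 0.3 rad/s and (horizontal distance between boss1 and cell0 below 0.05 m or horizontal distance between boss1 and cell1 below 0.05 m or horizontal distance between boss1 and cell2 below 0.05 m or horizontal distance between boss1 and cell3 below 0.05 m)) and (height (world z) of boss2 below 0.008 m and angle between boss2's own z axis and vertical below 0.1 rad and linear speed of boss2 below 0.02 m/s and angular speed of boss2 below 0.3 rad/s and x of boss2 in the frame of basket between -0.135 and 0.135 m and y of boss2 in the frame of basket between -0.135 and 0.135 m and distance of boss2 from where it was at the start of the episode below 0.03 m)) or ((height (world z) of boss2 below 0.008 m and angle between boss2's own z axis and vertical below 0.1 rad and linear speed of boss2 below 0.02 m/s and angular speed of boss2 below 0.3 rad/s and (horizontal distance between boss2 and cell0 below 0.05 m or horizontal distance between boss2 and cell1 below 0.05 m or horizontal distance between boss2 and cell2 below 0.05 m or horizontal distance between boss2 and cell3 below 0.05 m)) and (height (world z) of boss1 below 0.008 m and angle between boss1's own z axis and vertical below 0.1 rad and linear speed of boss1 below 0.02 m/s and angular speed of boss1 below 0.3 rad/s and x of boss1 in the frame of basket between -0.135 and 0.135 m and y of boss1 in the frame of basket between -0.135 and 0.135 m and distance of boss1 from where it was at the start of the episode below 0.03 m))) and horizontal distance between any of jar1, bottle1, block1, boss1, jar2, bottle2, block2, boss2 and cell0 below 0.05 m and horizontal distance between any of jar1, bottle1, block1, boss1, jar2, bottle2, block2, boss2 and cell1 below 0.05 m and horizontal distance between any of jar1, bottle1, block1, boss1, jar2, bottle2, block2, boss2 and cell2 below 0.05 m and horizontal distance between any of jar1, bottle1, block1, boss1, jar2, bottle2, block2, boss2 and cell3 below 0.05 m); the robot touches nothing.
It fails at once if a part is dropped or thrown (faster than 0.6 m/s with nothing gripping it) ((linear speed of jar1 above 0.6 m/s and contact force between jar1 and the fingers below 0.05 N) or (linear speed of bottle1 above 0.6 m/s and contact force between bottle1 and the fingers below 0.05 N) or (linear speed of block1 above 0.6 m/s and contact force between block1 and the fingers below 0.05 N) or (linear speed of boss1 above 0.6 m/s and contact force between boss1 and the fingers below 0.05 N) or (linear speed of jar2 above 0.6 m/s and contact force between jar2 and the fingers below 0.05 N) or (linear speed of bottle2 above 0.6 m/s and contact force between bottle2 and the fingers below 0.05 N) or (linear speed of block2 above 0.6 m/s and contact force between block2 and the fingers below 0.05 N) or (linear speed of boss2 above 0.6 m/s and contact force between boss2 and the fingers below 0.05 N)).
It fails at once if the beaker, the amber bottle or the reagent bottle is moved more than 20 mm or tipped (distance of any of beaker, amber, reagent from where it was at the start of the episode above 0.02 m or angle between any of beaker, amber, reagent's own z axis and vertical above 0.3 rad).
It fails at once if the robot knocks against the retort stand (over 5 N) (contact force between stand and the fingers above 5 N or contact force between stand and the arm above 5 N).
It also fails if it takes over 70 s, if anything falls off the work surface, if the arm or the gripper's body presses on something with over 40 N, if the wrist force passes 120 N, or if a joint passes its speed limit or range.

## Robot

A 6-joint arm with a two-finger parallel gripper is mounted at the origin on the work surface. World frame = base frame: x ahead of the robot, y to its left, z up, the work surface at z = 0. Lengths are in m, angles in degrees, forces in N, time in s.
With the tool pointing down it reaches from about 0.3 to 0.75 m from the base axis. Payload 8.5 kg.
Tool frame: the origin (TCP) lies on the centre line of the jaws, within the pads' length; the fingertips stand 19 mm ahead of it and the grasp point (between the pads) is the TCP (ctrl.finger_overhang is the distance from the TCP to the fingertips, in m); z points along the fingers, y is the line along which they close (so a half turn about z gives the same grasp; the last joint's range is limited). The gripper opens to 88 mm and grips with 3 to 60 N. Pads are 18 mm wide; open, the fingers measure 123 mm over their backs; the gripper's body (75 mm by 187 mm) begins 45 mm behind the grasp point.
Start: joints at [-12.336, 21.807, 74.336, -0, 83.858, -12.336], TCP at [0.55, 0, 0.258] pointing down, gripper open.
Joint ranges: [-178.18, 178.18], [-50.72, 133.34], [12.68, 142.11], [-81.47, 261.47], [9.98, 163.14], [-165.26, 165.26]. Speed limits (degrees/s): [136.94, 136.94, 180, 180, 180, 180].

## Interface

Orientations are given as a 3x3 rotation matrix whose columns are the frame's x, y, z axes.
In Python, from workcell import status, snapshot, ctrl gives the robot as it stands.
- The arm moves only by the tool arm_command, never from a script. Its argument "increments" is a list of rows, each an object of numbers: "tx", "ty", "tz": the shift along the tool's x, y, z in cm; "wx", "wy", "wz": the turn, a rotation vector about the tool's x, y, z in degrees; "gripper": the closure, from 0 (fully open) to 1 (shut). In form: [{"tx": .., "ty": .., "tz": .., "wx": .., "wy": .., "wz": .., "gripper": ..}, ...]. A call has 1 to 10 rows; each row shifts and turns the commanded pose from where the row before left it, along the tool's axes as they then stand; what a row does not reach is not made up. A row lasts 1/12 s, in which the tool goes at most 41.7 mm and 7.16 degrees, less where a joint would pass 70% of its speed; a pose out of reach is approached as far as the arm can. A call with a gripper value outside its range is refused whole. The fingers move at their own pace and stop on an object; "grip_force" is the grip in N (left out, the last holds). Time passes only in rows, so rows that do not move let the fingers close. It gives the time, the measured TCP pose, the force, the opening and the grip force at its end, in the units of the state.
- status.sense(): the state, without advancing time (a new reading comes with each control period).
- snapshot(name): name is "scene" or "side" or "wrist"; returns a dict with "frame" (480x640x3 uint8, red, green, blue), "fx", "fy", "cx", "cy" (pixels), "R" (3x3) and "t" (3): a world point X has camera coordinates R X + t; the wrist camera has in their place "mount" (4x4, takes a point from camera to tool coordinates, whose origin is the TCP and whose axes are the flange's). Camera axes: x right, y down, z forward; pixel columns grow to the right and rows downward; lengths in m; the calibration is good to about 2 mm. A picture is of the moment at which its call begins: read the wrist's pose just before it. There is no depth.
- ctrl.close_job(): hands the job in; it is judged then, once.
The state is a dict: "time_s": time; "joint_positions": joint angles; "joint_vel": joint speeds; "joint_torque": joint torques, N m; "position": TCP position; "tcp_rot": TCP orientation; "force": force on the tool from outside, world axes, zero at the start; "ft_torque": the same for the moment, N m; "gripper_width": finger opening in m; "grip_force": force on a finger pad.
Only numpy, scipy, OpenCV 4.12 (cv2) and the standard library are available. Lean on these libraries where they do the work, as an engineer would, in place of code of your own. Each camera call takes 0.05 s, during which the arm holds its last target. There are 200 camera calls.

## Working session

There is one attempt and no reset: what is moved stays moved. The work goes in short steps, Python scripts to look and compute and a tool call to move; the robot and the scene stay as the last step left them, time stands still between calls to the robot, and variables do not carry over. Pictures are saved under pics/ and viewed, at most 10 in all, crops included, and the job is handed in when it is done.

Besides the shell and the picture viewer there is one more tool, called after ">>>" in YAML: its name, and indented under it one key for each argument. arm_command: Moves the arm, as the interface text tells. Its arguments: {"type":"object","properties":{"increments":{"type":"array"},"grip_force":{"type":"number"}},"required":["increments"]}

```bash
mkdir -p pics; ls
python3 - <<'E'
from workcell import status, snapshot, ctrl
import cv2,numpy as np
s=status.sense(); print(s)
for n in("scene","side","wrist"):
    d=snapshot(n); cv2.imwrite(f"pics/{n}0.png",d["frame"][:,:,::-1])
    print(n,{k:np.round(v,4).tolist() for k,v in d.items() if k!="frame"})
E
```

```text
pics
{'time_s': 0.0, 'joint_positions': array([-1.23354429e+01,  2.18396476e+01,  7.43842246e+01, -1.00037279e-03,
        8.38564581e+01, -1.23357957e+01]), 'joint_vel': array([ 0.07286226, -0.00852421, -0.08741151,  0.14385974, -0.06497419,
       -0.0706443 ]), 'joint_torque': array([-6.18006070e-04, -4.37936819e+01, -2.24552107e+01,  7.13253510e-02,
        3.52583989e-02, -8.49877097e-05]), 'position': array([5.49751188e-01, 5.12180707e-05, 2.57153441e-01]), 'tcp_rot': array([[-7.84345925e-06,  9.99999057e-01, -1.37336779e-03],
       [ 9.99999960e-01,  8.23152949e-06,  2.82562905e-04],
       [ 2.82573943e-04, -1.37336551e-03, -9.99999017e-01]]), 'force': array([-0.74224498,  0.5258461 ,  0.54987829]), 'ft_torque': array([-0.03374858, -0.01668878, -0.00140271]), 'grip_force': 0.0, 'gripper_width': 0.08783317343743655}
scene {'fx': 496.14, 'fy': 496.14, 'cx': 323.0257, 'cy': 232.2589, 'R': [[-0.8169, 0.5767, 0.0108], [0.4681, 0.6738, -0.5717], [-0.337, -0.4619, -0.8204]], 't': [0.4749, -0.2458, 1.4502]}
side {'fx': 615.3737, 'fy': 615.3737, 'cx': 322.7324, 'cy': 238.647, 'R': [[0.9588, -0.2838, 0.0123], [-0.1741, -0.6213, -0.764], [0.2244, 0.7304, -0.6451]], 't': [-0.5476, 0.1306, 1.4429]}
wrist {'fx': 358.2833, 'fy': 358.2833, 'cx': 315.6548, 'cy': 242.2962, 'mount': [[0.0003, -0.957, -0.2901, 0.0748], [1.0, 0.0002, 0.0006, 0.0007], [-0.0005, -0.2901, 0.957, -0.1264], [0.0, 0.0, 0.0, 1.0]]}
```

View pics/scene0.png

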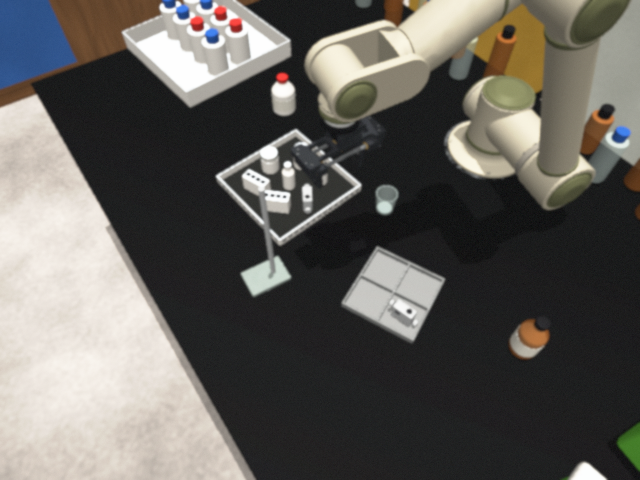

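View pics/side0.png

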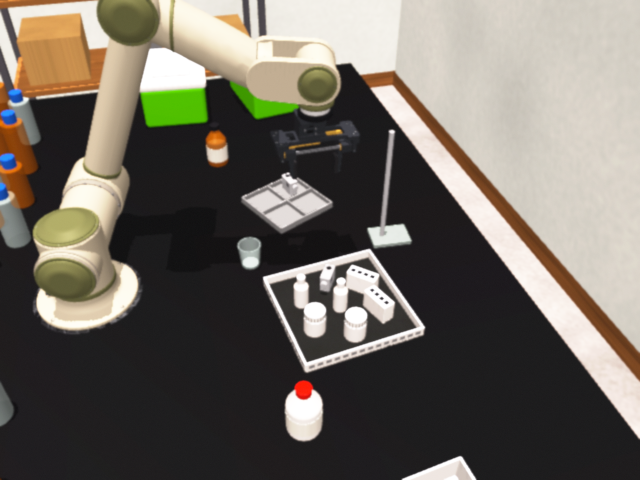

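The scene view shows the basket at about (290,185), the tray at (393,294) with a boss in its bottom-right cell (404,308), the stand foot at (265,275) and the beaker at (386,200). In the side view the basket holds jars at (315,319) and (356,324), bottles at (301,290) and (341,295), a boss at (327,277), and blocks at (362,280) and (378,303). A jar, a bottle and a block are missing from the tray.

```bash
cat > h.py <<'E'
from workcell import status, snapshot, ctrl
import cv2,numpy as np
def ray(d,uv,z,pose=None):
    u=np.array([(uv[0]-d["cx"])/d["fx"],(uv[1]-d["cy"])/d["fy"],1.])
    if "mount" in d:
        p,R=pose; M=np.array(d["mount"]); v=R@M[:3,:3]@u; o=R@M[:3,3]+p
    else:
        Rc=np.array(d["R"]); v=Rc.T@u; o=-Rc.T@np.array(d["t"])
    return o+v*(z-o[2])/v[2]
def wrist(name=None):
    s=status.sense(); d=snapshot("wrist"); 
    if name: cv2.imwrite(f"pics/{name}.png",d["frame"][:,:,::-1])
    return d,(np.array(s["position"]),np.array(s["tcp_rot"])),s
E
python3 - <<'E'
from h import *
d=snapshot("side")
P=dict(jarA=(315,309,.066),jarB=(356,314,.066),botA=(301,277,.09),botB=(341,281,.09),boss=(328,270,.048),blkA=(363,273,.054),blkB=(379,296,.054),
b1=(265,280,.026),b2=(372,254,.026),b3=(422,328,.026),b4=(306,365,.026),t1=(243,201,.018),t2=(287,177,.018),t3=(331,203,.018),t4=(281,229,.018),
beaker=(249,264,.0),stand=(383,234,.012),rodtop=(391,132,.32),amber=(217,163,0),reag=(304,430,0),trayboss=(289,179,.048))
for k,v in P.items(): print(k,ray(d,v[:2],v[2])[:2].round(3))
d=snapshot("scene")
for k,v in dict(t1=(377,249,.018),t2=(444,279,.018),t3=(412,341,.018),t4=(343,302,.018),beaker=(384,210,0)).items(): print("sc",k,ray(d,v[:2],v[2])[:2].round(3))
E
```

```text
jarA [ 0.479 -0.249]
jarB [ 0.559 -0.287]
botA [ 0.47  -0.169]
botB [ 0.551 -0.205]
boss [ 0.548 -0.121]
blkA [ 0.621 -0.159]
blkB [ 0.631 -0.239]
b1 [ 0.402 -0.091]
b2 [ 0.677 -0.073]
b3 [ 0.698 -0.331]
b4 [ 0.429 -0.359]
t1 [0.412 0.24 ]
t2 [0.557 0.32 ]
t3 [0.644 0.166]
t4 [0.485 0.093]
beaker [0.381 0.002]
stand [0.737 0.008]
rodtop [0.73  0.003]
amber [0.376 0.476]
reag [ 0.39  -0.487]
trayboss [0.551 0.267]
sc t1 [0.49  0.101]
sc t2 [0.412 0.258]
sc t3 [0.578 0.332]
sc t4 [0.645 0.17 ]
sc beaker [0.388 0.007]
```

Run:
```python
import cv2
a=cv2.imread("pics/side0.png")[165:375,230:430]
cv2.imwrite("pics/side_crop.png",cv2.resize(a,None,fx=2.8,fy=2.8,interpolation=cv2.INTER_CUBIC))
```

```text
(no output)
```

View pics/side_crop.png

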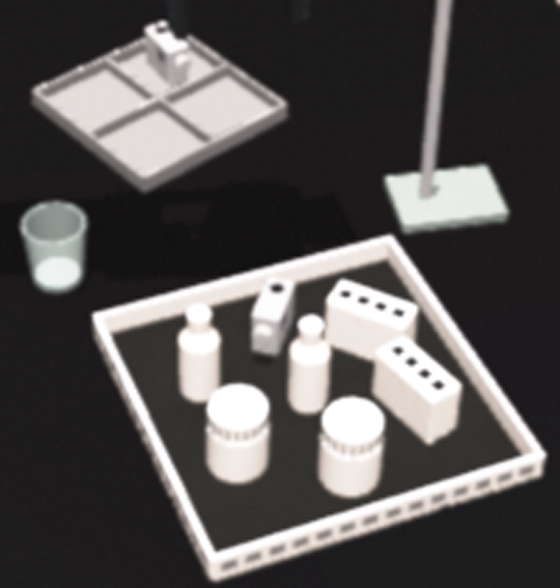

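Tray boss sits in the far-left cell. The rod is near (0.73, 0.0), so I keep transits at x<0.6. Next, a close look at the basket.

>>> arm_command:
  increments:
    - {"tx":-2.5}
    - {"tx":-3.5}
    - {"tx":-3.5}
    - {"tx":-3.5}
    - {"tx":-2.5}
    - {"tx":-1}
    - {"tx":0}
    - {"tx":0}
  grip_force: 20

```text
invalid input at $.increments[0]: expected keys tx, ty, tz, wx, wy, wz, gripper
```

Run:
```python
from h import *
d,pose,s=wrist("w1"); print(pose[0],s["joint_positions"].round(1))
np.savez("w1.npz",f=d["frame"],p=pose[0],R=pose[1])
```

```text
[5.49891498e-01 2.66098083e-05 2.57503848e-01] [-12.3  21.8  74.4   0.   83.9 -12.3]
```

View pics/w1.png

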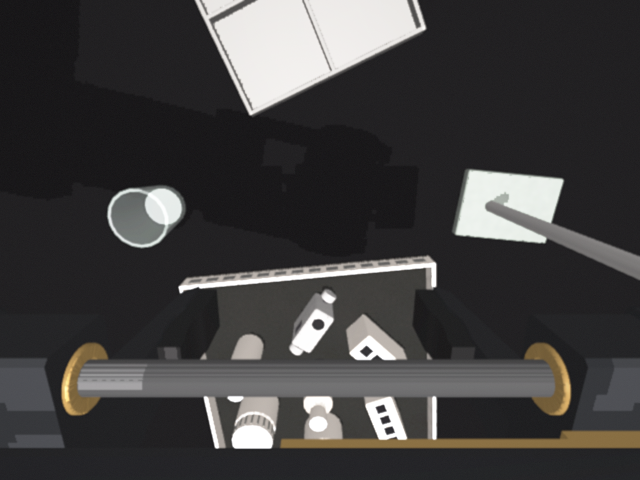

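The wrist view shows the basket's near edge at row 265; the gripper hides rows below about 345, so the TCP has to go to y ≈ -0.25.

>>> arm_command:
  increments:
    - {"tx":-2,"ty":0,"tz":0,"wx":0,"wy":0,"wz":0,"gripper":0}
    - {"tx":-3.5,"ty":0,"tz":0,"wx":0,"wy":0,"wz":0,"gripper":0}
    - {"tx":-4,"ty":0,"tz":0,"wx":0,"wy":0,"wz":0,"gripper":0}
    - {"tx":-4,"ty":0,"tz":0,"wx":0,"wy":0,"wz":0,"gripper":0}
    - {"tx":-4,"ty":0,"tz":0,"wx":0,"wy":0,"wz":0,"gripper":0}
    - {"tx":-4,"ty":0,"tz":0,"wx":0,"wy":0,"wz":0,"gripper":0}
    - {"tx":-2.5,"ty":0,"tz":0,"wx":0,"wy":0,"wz":0,"gripper":0}
    - {"tx":-1,"ty":0,"tz":0,"wx":0,"wy":0,"wz":0,"gripper":0}
    - {"tx":0,"ty":0,"tz":0,"wx":0,"wy":0,"wz":0,"gripper":0}
    - {"tx":0,"ty":0,"tz":0,"wx":0,"wy":0,"wz":0,"gripper":0}
  grip_force: 20

```text
time_s: 1.13
position: [0.55, -0.2493, 0.2576]
tcp_rot: [[0.0, 1.0, -0.0], [1.0, -0.0, 0.001], [0.001, -0.0, -1.0]]
force: [-1.0, 0.4, -1.0]
gripper_width: 0.0881
grip_force: 0.0
```

Run:
```python
from h import *
d,pose,s=wrist("w2"); print(pose[0],s["joint_positions"].round(1),s["time_s"])
np.savez("w2.npz",f=d["frame"],p=pose[0],R=pose[1])
```

```text
[ 0.5499531  -0.24931893  0.25758644] [-35.6  27.3  65.2   0.   87.5 -35.6] 1.1333
```

View pics/w2.png

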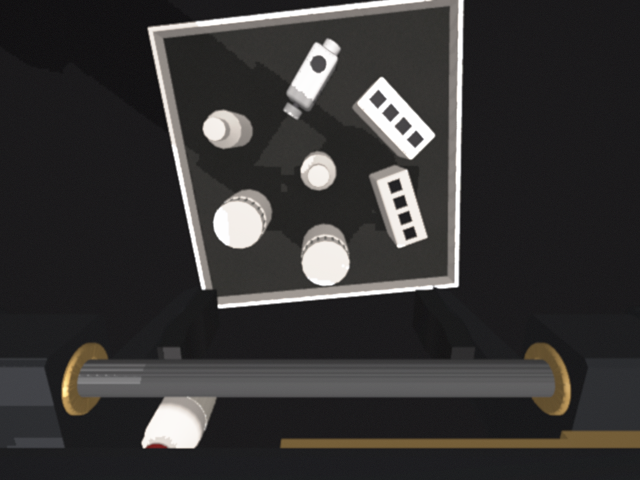

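The wrist view shows all seven parts clearly. Jar tops are at (239,224) and (325,261), bottle caps at (214,129) and (318,174). The end squares of block A are (378,98)-(417,140), those of block B (396,186)-(410,234), and the boss top is at (315,72).

Run:
```python
from h import *
d=snapshot("wrist"); w=np.load("w2.npz"); po=(w["p"],w["R"])
P=dict(jarA=(239,224,.066),jarB=(325,261,.066),botA=(214,129,.09),botB=(318,174,.09),boss1=(325,50,.048),boss2=(305,95,.048),a1=(378,98,.054),a2=(417,140,.054),b1=(396,186,.054),b2=(410,234,.054),
c1=(150,28,.026),c2=(460,0,.026),c3=(459,286,.026),c4=(218,306,.026))
r={k:ray(d,v[:2],v[2],po) for k,v in P.items()}
for k,v in r.items(): print(k,v[:2].round(4))
for n in "ab":
  e=r[n+"2"]-r[n+"1"]; print(n,((r[n+"1"]+r[n+"2"])/2).round(4),np.hypot(*e[:2]),np.degrees(np.arctan2(e[1],e[0])))
# tray from scene image: grey quad
d=snapshot("scene");f=d["frame"]; 
print([f[y,x].tolist() for x,y in((377,267),(420,285),(365,300))])
m=cv2.inRange(f,(90,90,90),(255,255,255)); m[:, :330]=0; m[:240]=0; m[360:]=0; m[:,460:]=0
m=cv2.morphologyEx(m,cv2.MORPH_CLOSE,np.ones((5,5)))
c=max(cv2.findContours(m,0,2)[0],key=cv2.contourArea); q=cv2.approxPolyDP(cv2.convexHull(c),6,True)[:,0]
print(q.tolist()); Q=np.array([ray(d,p,.010)[:2] for p in q]); print(Q.round(3).tolist(),Q.mean(0))
d=snapshot("side");print([ray(d,p,.018)[:2].round(3).tolist() for p in((287,201.5),)])
```

```text
jarA [ 0.4808 -0.2533]
jarB [ 0.5596 -0.2892]
botA [ 0.4712 -0.1709]
botB [ 0.5527 -0.2057]
boss1 [ 0.5587 -0.1068]
boss2 [ 0.5415 -0.1421]
a1 [ 0.6043 -0.145 ]
a2 [ 0.6406 -0.1797]
b1 [ 0.6246 -0.2203]
b2 [ 0.641  -0.2661]
c1 [ 0.4043 -0.0849]
c2 [ 0.6759 -0.0634]
c3 [ 0.7063 -0.3323]
c4 [ 0.4431 -0.3563]
a [ 0.6225 -0.1624  0.054 ] 0.05018710251058851 -43.66195979378579
b [ 0.6328 -0.2432  0.054 ] 0.048591368377705405 -70.32539274318131
[[201, 200, 196], [201, 201, 197], [205, 205, 200]]
[[377, 246], [444, 278], [412, 341], [342, 304]]
[[0.48, 0.09], [0.406, 0.254], [0.574, 0.331], [0.647, 0.169]] [0.52703841 0.21099656]
[[0.529, 0.205]]
```

Tray centre is about (0.528, 0.209), yaw about 24.5°. Parts are 80-87 mm apart, as stated. Jar A goes first, closing near world x, between its neighbours.

>>> arm_command:
  increments:
    - {"tx":-0.2,"ty":-3.4,"tz":0,"wx":0,"wy":0,"wz":0,"gripper":0}
    - {"tx":-0.2,"ty":-3.5,"tz":1,"wx":0,"wy":0,"wz":-5,"gripper":0}
    - {"tx":0,"ty":0,"tz":3.5,"wx":0,"wy":0,"wz":0,"gripper":0}
    - {"tx":0,"ty":0,"tz":3.5,"wx":0,"wy":0,"wz":0,"gripper":0}
    - {"tx":0,"ty":0,"tz":3.5,"wx":0,"wy":0,"wz":0,"gripper":0}
    - {"tx":0,"ty":0,"tz":3,"wx":0,"wy":0,"wz":0,"gripper":0}
    - {"tx":0,"ty":0,"tz":2.5,"wx":0,"wy":0,"wz":0,"gripper":0}
    - {"tx":0,"ty":0,"tz":2,"wx":0,"wy":0,"wz":0,"gripper":0}
    - {"tx":0,"ty":0,"tz":1.2,"wx":0,"wy":0,"wz":0,"gripper":0}
    - {"tx":0,"ty":0,"tz":0,"wx":0,"wy":0,"wz":0,"gripper":0}

```text
time_s: 2.17
position: [0.4804, -0.2524, 0.0537]
tcp_rot: [[-0.088, 0.996, -0.003], [0.996, 0.088, 0.003], [0.003, -0.003, -1.0]]
force: [-0.2, -0.5, -0.7]
gripper_width: 0.0883
grip_force: 0.0
```

>>> arm_command:
  increments:
    - {"tx":0,"ty":0,"tz":0,"wx":0,"wy":0,"wz":0,"gripper":0.3}
    - {"tx":0,"ty":0,"tz":0,"wx":0,"wy":0,"wz":0,"gripper":0.4}
    - {"tx":0,"ty":0,"tz":0,"wx":0,"wy":0,"wz":0,"gripper":0.6}
    - {"tx":0,"ty":0,"tz":0,"wx":0,"wy":0,"wz":0,"gripper":0.6}
    - {"tx":0,"ty":0,"tz":0,"wx":0,"wy":0,"wz":0,"gripper":0.6}
    - {"tx":0,"ty":0,"tz":0,"wx":0,"wy":0,"wz":0,"gripper":0.6}
    - {"tx":0,"ty":0,"tz":0,"wx":0,"wy":0,"wz":0,"gripper":0.6}
    - {"tx":0,"ty":0,"tz":0,"wx":0,"wy":0,"wz":0,"gripper":0.6}
  grip_force: 20

```text
time_s: 2.83
position: [0.481, -0.2541, 0.0561]
tcp_rot: [[-0.087, 0.996, 0.0], [0.996, 0.087, -0.0], [-0.0, 0.0, -1.0]]
force: [-2.3, -0.3, 4.7]
gripper_width: 0.0467
grip_force: 20.0
```

Gripped at 47 mm. Lifting clear and moving over the tray.

>>> arm_command:
  increments:
    - {"tx":0,"ty":0,"tz":-1,"wx":0,"wy":0,"wz":0,"gripper":0.6}
    - {"tx":0,"ty":0,"tz":-2,"wx":0,"wy":0,"wz":0,"gripper":0.6}
    - {"tx":0,"ty":0,"tz":-3,"wx":0,"wy":0,"wz":0,"gripper":0.6}
    - {"tx":0,"ty":0,"tz":-3,"wx":0,"wy":0,"wz":0,"gripper":0.6}
    - {"tx":1,"ty":0.2,"tz":-3,"wx":0,"wy":0,"wz":0,"gripper":0.6}
    - {"tx":2,"ty":0.4,"tz":-3,"wx":0,"wy":0,"wz":0,"gripper":0.6}
    - {"tx":2.5,"ty":0.5,"tz":-2.5,"wx":0,"wy":0,"wz":0,"gripper":0.6}
    - {"tx":3,"ty":0.6,"tz":-1.5,"wx":0,"wy":0,"wz":0,"gripper":0.6}
    - {"tx":3.5,"ty":0.7,"tz":-1,"wx":0,"wy":0,"wz":0,"gripper":0.6}
    - {"tx":3.5,"ty":0.7,"tz":0,"wx":0,"wy":0,"wz":0,"gripper":0.6}

```text
time_s: 3.67
position: [0.4987, -0.0958, 0.2586]
tcp_rot: [[-0.086, 0.996, 0.004], [0.996, 0.086, -0.002], [-0.002, 0.004, -1.0]]
force: [1.2, 0.9, 0.0]
gripper_width: 0.0472
grip_force: 20.0
```

>>> arm_command:
  increments:
    - {"tx":3.5,"ty":0.6,"tz":0,"wx":0,"wy":0,"wz":0,"gripper":0.6}
    - {"tx":3.5,"ty":0.6,"tz":0,"wx":0,"wy":0,"wz":0,"gripper":0.6}
    - {"tx":3.5,"ty":0.6,"tz":0,"wx":0,"wy":0,"wz":0,"gripper":0.6}
    - {"tx":3.5,"ty":0.6,"tz":0,"wx":0,"wy":0,"wz":0,"gripper":0.6}
    - {"tx":3.5,"ty":0.6,"tz":0,"wx":0,"wy":0,"wz":0,"gripper":0.6}
    - {"tx":3.5,"ty":0.6,"tz":0,"wx":0,"wy":0,"wz":0,"gripper":0.6}
    - {"tx":2.4,"ty":0.5,"tz":0,"wx":0,"wy":0,"wz":0,"gripper":0.6}
    - {"tx":1,"ty":0.3,"tz":0,"wx":0,"wy":0,"wz":0,"gripper":0.6}
    - {"tx":0,"ty":0,"tz":0,"wx":0,"wy":0,"wz":0,"gripper":0.6}
    - {"tx":0,"ty":0,"tz":0,"wx":0,"wy":0,"wz":0,"gripper":0.6}

```text
time_s: 4.5
position: [0.5208, 0.1496, 0.2558]
tcp_rot: [[-0.088, 0.996, -0.0], [0.996, 0.088, -0.0], [-0.0, -0.0, -1.0]]
force: [0.8, 0.2, -1.0]
gripper_width: 0.0469
grip_force: 20.0
```

Run:
```python
from h import *
d,pose,s=wrist("w3"); print(pose[0],s["joint_positions"].round(1),s["time_s"])
np.savez("w3.npz",f=d["frame"],p=pose[0],R=pose[1])
```

```text
[0.52083519 0.14957172 0.25583679] [ 3.5 21.1 75.8 -0.  83.1 -1.5] 4.5
```

View pics/w3.png

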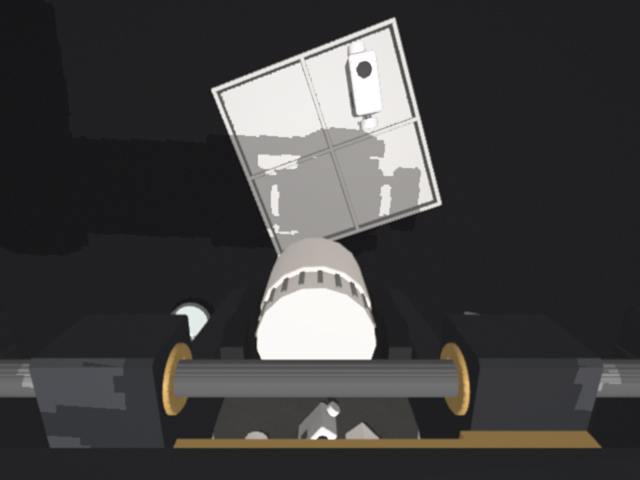

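The jar is held upright. The tray's cross is at (331,150), with corners at (213,91), (394,18), (441,205) and the boss in the upper-right cell at (365,85).

```bash
cat >> h.py <<'E'
def delta(s,x,y):
    R=np.array(s["tcp_rot"]); p=np.array(s["position"]); return (R.T@np.array([x-p[0],y-p[1],0]))[:2]*100
E
python3 - <<'E'
from h import *
d=snapshot("wrist"); w=np.load("w3.npz"); po=(w["p"],w["R"])
r=lambda p,z=.018:ray(d,p,z,po)[:2]
c=r((331,150)); A,B,C=r((213,91)),r((394,18)),r((441,205))
print(c,A,B,C,(A+C)/2,np.linalg.norm(B-A),np.linalg.norm(C-B))
e=(B-A)/np.linalg.norm(B-A); f=(C-B); f/=np.linalg.norm(f); print(np.degrees(np.arctan2(e[1],e[0])),np.degrees(np.arctan2(f[1],f[0])))
s=status.sense()
for i in(-1,1):
  for j in(-1,1):
    q=c+.044*(i*e+j*f); print(i,j,q.round(4),delta(s,*q).round(2))
print("boss",r((365,85),.048))
E
```

```text
[0.53155582 0.21000803] [0.41546775 0.25381693] [0.57612056 0.32861342] [0.64992731 0.16533742] [0.53269753 0.20957717] 0.17721128272765735 0.17918283431019286
24.965673898115085 -65.67528206816229
-1 -1 [0.4735 0.2315] [ 8.66 -4.01]
-1 1 [0.5098 0.1513] [ 0.36 -1.09]
1 -1 [0.5533 0.2687] [11.67  4.26]
1 1 [0.5896 0.1885] [3.37 7.18]
boss [0.55389235 0.26767742]
```

>>> arm_command:
  increments:
    - {"tx":0.4,"ty":-1.1,"tz":2,"wx":0,"wy":0,"wz":0,"gripper":0.6}
    - {"tx":0,"ty":0,"tz":3,"wx":0,"wy":0,"wz":0,"gripper":0.6}
    - {"tx":0,"ty":0,"tz":3.5,"wx":0,"wy":0,"wz":0,"gripper":0.6}
    - {"tx":0,"ty":0,"tz":3.5,"wx":0,"wy":0,"wz":0,"gripper":0.6}
    - {"tx":0,"ty":0,"tz":3,"wx":0,"wy":0,"wz":0,"gripper":0.6}
    - {"tx":0,"ty":0,"tz":2,"wx":0,"wy":0,"wz":0,"gripper":0.6}
    - {"tx":0,"ty":0,"tz":1.5,"wx":0,"wy":0,"wz":0,"gripper":0.6}
    - {"tx":0,"ty":0,"tz":0.8,"wx":0,"wy":0,"wz":0,"gripper":0.6}
    - {"tx":0,"ty":0,"tz":0.3,"wx":0,"wy":0,"wz":0,"gripper":0.6}
    - {"tx":0,"ty":0,"tz":0.2,"wx":0,"wy":0,"wz":0,"gripper":0.6}

```text
time_s: 5.43
position: [0.51, 0.1524, 0.058]
tcp_rot: [[-0.086, 0.996, 0.001], [0.996, 0.086, -0.0], [-0.0, 0.0, -1.0]]
force: [-0.1, 0.1, -1.2]
gripper_width: 0.0476
grip_force: 20.0
```

>>> arm_command:
  increments:
    - {"tx":0,"ty":0,"tz":0.1,"wx":0,"wy":0,"wz":0,"gripper":0.6}
    - {"tx":0,"ty":0,"tz":0,"wx":0,"wy":0,"wz":0,"gripper":0.6}
    - {"tx":0,"ty":0,"tz":0,"wx":0,"wy":0,"wz":0,"gripper":0.6}

```text
time_s: 5.68
position: [0.51, 0.153, 0.0575]
tcp_rot: [[-0.087, 0.996, 0.001], [0.996, 0.087, 0.0], [-0.0, 0.001, -1.0]]
force: [0.1, -0.3, -1.4]
gripper_width: 0.0474
grip_force: 20.0
```

>>> arm_command:
  increments:
    - {"tx":0,"ty":0,"tz":0.1,"wx":0,"wy":0,"wz":0,"gripper":0.6}
    - {"tx":0,"ty":0,"tz":0.05,"wx":0,"wy":0,"wz":0,"gripper":0.6}
    - {"tx":0,"ty":0,"tz":0,"wx":0,"wy":0,"wz":0,"gripper":0.6}

```text
time_s: 5.93
position: [0.5099, 0.1531, 0.0561]
tcp_rot: [[-0.087, 0.996, 0.001], [0.996, 0.087, 0.0], [-0.0, 0.001, -1.0]]
force: [-2.0, -0.2, 4.6]
gripper_width: 0.0475
grip_force: 20.0
```

The jar is on the floor (reaction felt). Releasing and going to bottle A.

>>> arm_command:
  increments:
    - {"tx":0,"ty":0,"tz":0,"wx":0,"wy":0,"wz":0,"gripper":0.3}
    - {"tx":0,"ty":0,"tz":0,"wx":0,"wy":0,"wz":0,"gripper":0.3}
    - {"tx":0,"ty":0,"tz":0,"wx":0,"wy":0,"wz":0,"gripper":0.3}
    - {"tx":0,"ty":0,"tz":-1.5,"wx":0,"wy":0,"wz":0,"gripper":0.3}
    - {"tx":0,"ty":0,"tz":-3,"wx":0,"wy":0,"wz":0,"gripper":0.3}
    - {"tx":0,"ty":0,"tz":-3.5,"wx":0,"wy":0,"wz":0,"gripper":0.3}
    - {"tx":-1,"ty":-0.2,"tz":-3.5,"wx":0,"wy":0,"wz":0,"gripper":0.3}
    - {"tx":-2,"ty":-0.4,"tz":-3,"wx":0,"wy":0,"wz":0,"gripper":0.3}
    - {"tx":-3.5,"ty":-0.8,"tz":-1,"wx":0,"wy":0,"wz":0,"gripper":0.3}
    - {"tx":-3.9,"ty":-0.8,"tz":0,"wx":0,"wy":0,"wz":0,"gripper":0.3}

```text
time_s: 6.77
position: [0.4973, 0.0472, 0.2131]
tcp_rot: [[-0.09, 0.996, 0.006], [0.996, 0.09, -0.001], [-0.001, 0.006, -1.0]]
force: [-0.1, -0.2, -0.6]
gripper_width: 0.062
grip_force: 0.0
```

>>> arm_command:
  increments:
    - {"tx":-3.9,"ty":-0.8,"tz":0,"wx":0,"wy":0,"wz":0,"gripper":0.3}
    - {"tx":-3.9,"ty":-0.8,"tz":0,"wx":0,"wy":0,"wz":0,"gripper":0.3}
    - {"tx":-3.9,"ty":-0.8,"tz":0,"wx":0,"wy":0,"wz":0,"gripper":0.3}
    - {"tx":-3.9,"ty":-0.8,"tz":0,"wx":0,"wy":0,"wz":0,"gripper":0.3}
    - {"tx":-3.4,"ty":-0.8,"tz":0,"wx":0,"wy":0,"wz":0,"gripper":0.3}
    - {"tx":-1.8,"ty":-0.3,"tz":0,"wx":0,"wy":0,"wz":0,"gripper":0.3}
    - {"tx":-0.7,"ty":-0.2,"tz":0,"wx":0,"wy":0,"wz":0,"gripper":0.3}
    - {"tx":0,"ty":0,"tz":0,"wx":0,"wy":0,"wz":0,"gripper":0.3}
    - {"tx":0,"ty":0,"tz":0,"wx":0,"wy":0,"wz":0,"gripper":0.3}

```text
time_s: 7.52
position: [0.4706, -0.1698, 0.2102]
tcp_rot: [[-0.087, 0.996, -0.0], [0.996, 0.087, 0.001], [0.001, -0.0, -1.0]]
force: [0.1, 0.9, -1.0]
gripper_width: 0.0617
grip_force: 0.0
```

Run:
```python
from h import *
s=status.sense(); print(s["position"],delta(s,.4712,-.1709).round(2))
d=snapshot("scene"); cv2.imwrite("pics/s1.png",cv2.resize(d["frame"][110:360,200:460,::-1],None,fx=2,fy=2))
```

```text
[ 0.47062726 -0.16979335  0.2101518 ] [-0.12  0.05]
```

View pics/s1.png

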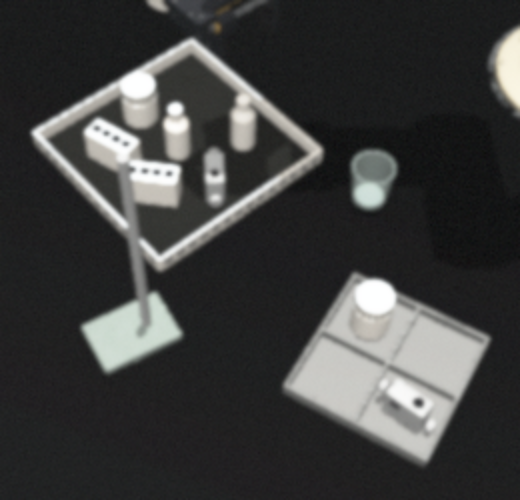

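The jar stands in the tray cell (crop (374,310)); bottle A is at crop (243,125), in place. Descending onto it.

>>> arm_command:
  increments:
    - {"tx":-0.1,"ty":0,"tz":2,"wx":0,"wy":0,"wz":0,"gripper":0.3}
    - {"tx":0,"ty":0,"tz":3.5,"wx":0,"wy":0,"wz":0,"gripper":0.3}
    - {"tx":0,"ty":0,"tz":3.5,"wx":0,"wy":0,"wz":0,"gripper":0.3}
    - {"tx":0,"ty":0,"tz":2.5,"wx":0,"wy":0,"wz":0,"gripper":0.3}
    - {"tx":0,"ty":0,"tz":2.5,"wx":0,"wy":0,"wz":0,"gripper":0.3}
    - {"tx":0,"ty":0,"tz":1.5,"wx":0,"wy":0,"wz":0,"gripper":0.3}
    - {"tx":0,"ty":0,"tz":0,"wx":0,"wy":0,"wz":0,"gripper":0.3}
    - {"tx":0,"ty":0,"tz":0,"wx":0,"wy":0,"wz":0,"gripper":0.5}
    - {"tx":0,"ty":0,"tz":0,"wx":0,"wy":0,"wz":0,"gripper":0.75}
    - {"tx":0,"ty":0,"tz":0,"wx":0,"wy":0,"wz":0,"gripper":0.75}
  grip_force: 15

```text
time_s: 8.4
position: [0.4714, -0.1714, 0.0565]
tcp_rot: [[-0.088, 0.996, 0.002], [0.996, 0.088, -0.001], [-0.002, 0.002, -1.0]]
force: [0.7, 0.5, 0.1]
gripper_width: 0.0437
grip_force: 0.0
```

>>> arm_command:
  increments:
    - {"tx":0,"ty":0,"tz":0,"wx":0,"wy":0,"wz":0,"gripper":0.75}
    - {"tx":0,"ty":0,"tz":0,"wx":0,"wy":0,"wz":0,"gripper":0.75}
    - {"tx":0,"ty":0,"tz":0,"wx":0,"wy":0,"wz":0,"gripper":0.75}

```text
time_s: 8.65
position: [0.471, -0.1717, 0.056]
tcp_rot: [[-0.087, 0.996, 0.001], [0.996, 0.087, -0.001], [-0.001, 0.001, -1.0]]
force: [-0.1, 0.7, 4.9]
gripper_width: 0.0315
grip_force: 14.9
```

Gripped at 31.5 mm. Lifting it to the near-left cell at (0.4735, 0.2315).

>>> arm_command:
  increments:
    - {"tx":0,"ty":0,"tz":-1,"wx":0,"wy":0,"wz":0,"gripper":0.75}
    - {"tx":0,"ty":0,"tz":-2,"wx":0,"wy":0,"wz":0,"gripper":0.75}
    - {"tx":0,"ty":0,"tz":-3,"wx":0,"wy":0,"wz":0,"gripper":0.75}
    - {"tx":0,"ty":0,"tz":-3,"wx":0,"wy":0,"wz":0,"gripper":0.75}
    - {"tx":1,"ty":0.1,"tz":-3,"wx":0,"wy":0,"wz":0,"gripper":0.75}
    - {"tx":2,"ty":0.2,"tz":-2.5,"wx":0,"wy":0,"wz":0,"gripper":0.75}
    - {"tx":2.7,"ty":0.2,"tz":-1.5,"wx":0,"wy":0,"wz":0,"gripper":0.75}
    - {"tx":3.4,"ty":0.3,"tz":0,"wx":0,"wy":0,"wz":0,"gripper":0.75}
    - {"tx":3.5,"ty":0.3,"tz":0,"wx":0,"wy":0,"wz":0,"gripper":0.75}
    - {"tx":3.5,"ty":0.3,"tz":0,"wx":0,"wy":0,"wz":0,"gripper":0.75}

```text
time_s: 9.48
position: [0.4703, -0.0086, 0.2157]
tcp_rot: [[-0.086, 0.996, 0.001], [0.996, 0.086, -0.0], [-0.0, 0.001, -1.0]]
force: [0.7, 0.2, -1.3]
gripper_width: 0.0315
grip_force: 14.9
```

>>> arm_command:
  increments:
    - {"tx":3.5,"ty":0.3,"tz":0,"wx":0,"wy":0,"wz":0,"gripper":0.75}
    - {"tx":3.5,"ty":0.3,"tz":0,"wx":0,"wy":0,"wz":0,"gripper":0.75}
    - {"tx":3.5,"ty":0.4,"tz":0,"wx":0,"wy":0,"wz":0,"gripper":0.75}
    - {"tx":3.5,"ty":0.4,"tz":0,"wx":0,"wy":0,"wz":0,"gripper":0.75}
    - {"tx":3.5,"ty":0.4,"tz":0,"wx":0,"wy":0,"wz":0,"gripper":0.75}
    - {"tx":3.5,"ty":0.4,"tz":0,"wx":0,"wy":0,"wz":0,"gripper":0.75}
    - {"tx":2,"ty":0.3,"tz":0,"wx":0,"wy":0,"wz":0,"gripper":0.75}
    - {"tx":1,"ty":0.1,"tz":0,"wx":0,"wy":0,"wz":0,"gripper":0.75}
    - {"tx":0,"ty":0,"tz":0,"wx":0,"wy":0,"wz":0,"gripper":0.75}
    - {"tx":0,"ty":0,"tz":0,"wx":0,"wy":0,"wz":0,"gripper":0.75}

```text
time_s: 10.32
position: [0.4755, 0.2308, 0.2151]
tcp_rot: [[-0.087, 0.996, -0.0], [0.996, 0.087, -0.0], [-0.0, -0.0, -1.0]]
force: [-0.7, -1.1, -1.0]
gripper_width: 0.0316
grip_force: 14.9
```

>>> arm_command:
  increments:
    - {"tx":0,"ty":-0.2,"tz":2,"wx":0,"wy":0,"wz":0,"gripper":0.75}
    - {"tx":0,"ty":0,"tz":3,"wx":0,"wy":0,"wz":0,"gripper":0.75}
    - {"tx":0,"ty":0,"tz":3.5,"wx":0,"wy":0,"wz":0,"gripper":0.75}
    - {"tx":0,"ty":0,"tz":3,"wx":0,"wy":0,"wz":0,"gripper":0.75}
    - {"tx":0,"ty":0,"tz":2,"wx":0,"wy":0,"wz":0,"gripper":0.75}
    - {"tx":0,"ty":0,"tz":1.2,"wx":0,"wy":0,"wz":0,"gripper":0.75}
    - {"tx":0,"ty":0,"tz":0.7,"wx":0,"wy":0,"wz":0,"gripper":0.75}
    - {"tx":0,"ty":0,"tz":0.3,"wx":0,"wy":0,"wz":0,"gripper":0.75}
    - {"tx":0,"ty":0,"tz":0.1,"wx":0,"wy":0,"wz":0,"gripper":0.75}
    - {"tx":0,"ty":0,"tz":0,"wx":0,"wy":0,"wz":0,"gripper":0.75}

```text
time_s: 11.15
position: [0.4741, 0.2308, 0.0579]
tcp_rot: [[-0.086, 0.996, 0.001], [0.996, 0.086, 0.0], [0.0, 0.001, -1.0]]
force: [-0.5, 0.3, -0.3]
gripper_width: 0.0317
grip_force: 14.9
```

>>> arm_command:
  increments:
    - {"tx":0,"ty":0,"tz":0.1,"wx":0,"wy":0,"wz":0,"gripper":0.75}
    - {"tx":0,"ty":0,"tz":0,"wx":0,"wy":0,"wz":0,"gripper":0.75}
    - {"tx":0,"ty":0,"tz":0,"wx":0,"wy":0,"wz":0,"gripper":0.75}

```text
time_s: 11.4
position: [0.4738, 0.2313, 0.0567]
tcp_rot: [[-0.087, 0.996, 0.001], [0.996, 0.087, 0.0], [0.0, 0.001, -1.0]]
force: [0.8, -0.0, -0.5]
gripper_width: 0.0316
grip_force: 14.9
```

>>> arm_command:
  increments:
    - {"tx":0,"ty":0,"tz":0.1,"wx":0,"wy":0,"wz":0,"gripper":0.75}
    - {"tx":0,"ty":0,"tz":0,"wx":0,"wy":0,"wz":0,"gripper":0.75}
    - {"tx":0,"ty":0,"tz":0,"wx":0,"wy":0,"wz":0,"gripper":0.75}

```text
time_s: 11.65
position: [0.4737, 0.2314, 0.0559]
tcp_rot: [[-0.087, 0.996, 0.001], [0.996, 0.087, 0.0], [0.0, 0.001, -1.0]]
force: [-1.4, 0.0, 5.6]
gripper_width: 0.0316
grip_force: 14.9
```

Bottle is down. Releasing, then on to block B, which has the best finger clearance (closing at about 20°).

>>> arm_command:
  increments:
    - {"tx":0,"ty":0,"tz":0,"wx":0,"wy":0,"wz":0,"gripper":0.4}
    - {"tx":0,"ty":0,"tz":0,"wx":0,"wy":0,"wz":0,"gripper":0.3}
    - {"tx":0,"ty":0,"tz":0,"wx":0,"wy":0,"wz":0,"gripper":0.3}
    - {"tx":0,"ty":0,"tz":-1.5,"wx":0,"wy":0,"wz":0,"gripper":0.3}
    - {"tx":0,"ty":0,"tz":-3,"wx":0,"wy":0,"wz":0,"gripper":0.3}
    - {"tx":0,"ty":0,"tz":-3.5,"wx":0,"wy":0,"wz":0,"gripper":0.3}
    - {"tx":-1,"ty":0,"tz":-3.5,"wx":0,"wy":0,"wz":0,"gripper":0.3}
    - {"tx":-2,"ty":0,"tz":-3,"wx":0,"wy":0,"wz":0,"gripper":0.3}
    - {"tx":-3.5,"ty":0,"tz":-1.5,"wx":0,"wy":0,"wz":0,"gripper":0.3}
    - {"tx":-4,"ty":0,"tz":0,"wx":0,"wy":0,"wz":0,"gripper":0.3}

```text
time_s: 12.48
position: [0.4837, 0.1265, 0.2188]
tcp_rot: [[-0.09, 0.996, 0.007], [0.996, 0.09, 0.0], [-0.0, 0.007, -1.0]]
force: [0.7, -1.3, -0.8]
gripper_width: 0.0614
grip_force: 0.0
```

>>> arm_command:
  increments:
    - {"tx":-4,"ty":0,"tz":0,"wx":0,"wy":0,"wz":0,"gripper":0.3}
    - {"tx":-4,"ty":0.5,"tz":0,"wx":0,"wy":0,"wz":0,"gripper":0.3}
    - {"tx":-4,"ty":1,"tz":0,"wx":0,"wy":0,"wz":0,"gripper":0.3}
    - {"tx":-4,"ty":1,"tz":0,"wx":0,"wy":0,"wz":0,"gripper":0.3}
    - {"tx":-3.8,"ty":1.5,"tz":0,"wx":0,"wy":0,"wz":0,"gripper":0.3}
    - {"tx":-3.8,"ty":1.5,"tz":0,"wx":0,"wy":0,"wz":0,"gripper":0.3}
    - {"tx":-3.8,"ty":1.5,"tz":0,"wx":0,"wy":0,"wz":0,"gripper":0.3}
    - {"tx":-3.8,"ty":1.5,"tz":0,"wx":0,"wy":0,"wz":0,"gripper":0.3}
    - {"tx":-3.5,"ty":1.5,"tz":0,"wx":0,"wy":0,"wz":0,"gripper":0.3}
    - {"tx":-2.4,"ty":1.2,"tz":0,"wx":0,"wy":0,"wz":0,"gripper":0.3}

```text
time_s: 13.32
position: [0.6273, -0.2365, 0.2146]
tcp_rot: [[-0.085, 0.996, -0.0], [0.996, 0.085, -0.0], [-0.0, -0.0, -1.0]]
force: [-0.4, -0.3, -0.3]
gripper_width: 0.0615
grip_force: 0.0
```

>>> arm_command:
  increments:
    - {"tx":-1,"ty":0.5,"tz":0,"wx":0,"wy":0,"wz":-3,"gripper":0.3}
    - {"tx":0,"ty":0,"tz":0,"wx":0,"wy":0,"wz":-5,"gripper":0.3}
    - {"tx":0,"ty":0,"tz":0,"wx":0,"wy":0,"wz":-5,"gripper":0.3}
    - {"tx":0,"ty":0,"tz":0,"wx":0,"wy":0,"wz":-2,"gripper":0.3}
    - {"tx":0,"ty":0,"tz":0,"wx":0,"wy":0,"wz":0,"gripper":0.3}
    - {"tx":0,"ty":0,"tz":0,"wx":0,"wy":0,"wz":0,"gripper":0.3}
    - {"tx":0,"ty":0,"tz":0,"wx":0,"wy":0,"wz":0,"gripper":0.3}

```text
time_s: 13.9
position: [0.6325, -0.2427, 0.2152]
tcp_rot: [[-0.341, 0.94, -0.0], [0.94, 0.341, 0.0], [0.0, -0.0, -1.0]]
force: [0.4, 0.4, 0.5]
gripper_width: 0.0621
grip_force: 0.0
```

Run:
```python
from h import *
s=status.sense(); R=s["tcp_rot"];print(s["position"],delta(s,.6328,-.2432).round(2),np.degrees(np.arctan2(R[1,1],R[0,1])),s["joint_positions"].round(0))
d=snapshot("scene"); cv2.imwrite("pics/s2.png",cv2.resize(d["frame"][110:360,200:460,::-1],None,fx=2,fy=2))
```

```text
[ 0.63254404 -0.24267403  0.21515637] [-0.06  0.01] 19.93179047322034 [-31.  37.  55.  -0.  88. -51.]
```

View pics/s2.png

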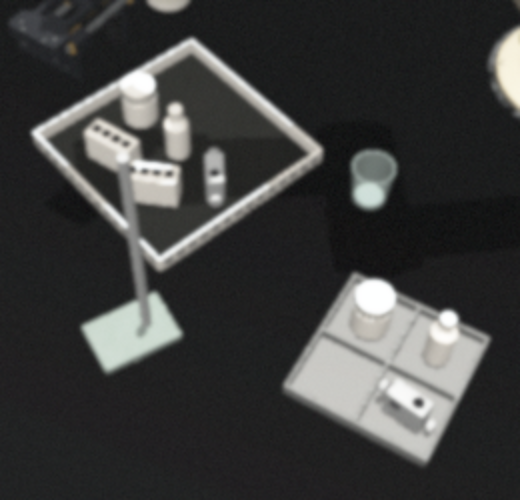

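The jar (375,310), bottle (440,340) and boss stand in three cells; the far cell (340,380) is free. I am aligned over block B, so descend and grip.

>>> arm_command:
  increments:
    - {"tx":0,"ty":0,"tz":2,"wx":0,"wy":0,"wz":0,"gripper":0.3}
    - {"tx":0,"ty":0,"tz":3.5,"wx":0,"wy":0,"wz":0,"gripper":0.3}
    - {"tx":0,"ty":0,"tz":3.5,"wx":0,"wy":0,"wz":0,"gripper":0.3}
    - {"tx":0,"ty":0,"tz":3.5,"wx":0,"wy":0,"wz":0,"gripper":0.3}
    - {"tx":0,"ty":0,"tz":2.5,"wx":0,"wy":0,"wz":0,"gripper":0.3}
    - {"tx":0,"ty":0,"tz":1.4,"wx":0,"wy":0,"wz":0,"gripper":0.3}
    - {"tx":0,"ty":0,"tz":0,"wx":0,"wy":0,"wz":0,"gripper":0.3}
    - {"tx":0,"ty":0,"tz":0,"wx":0,"wy":0,"wz":0,"gripper":0.5}
    - {"tx":0,"ty":0,"tz":0,"wx":0,"wy":0,"wz":0,"gripper":0.75}
    - {"tx":0,"ty":0,"tz":0,"wx":0,"wy":0,"wz":0,"gripper":0.75}
  grip_force: 20

```text
time_s: 14.78
position: [0.6332, -0.2431, 0.053]
tcp_rot: [[-0.342, 0.94, 0.002], [0.94, 0.342, -0.001], [-0.002, 0.002, -1.0]]
force: [-0.8, -0.4, 0.4]
gripper_width: 0.0434
grip_force: 0.0
```

>>> arm_command:
  increments:
    - {"tx":0,"ty":0,"tz":0,"wx":0,"wy":0,"wz":0,"gripper":0.75}
    - {"tx":0,"ty":0,"tz":0,"wx":0,"wy":0,"wz":0,"gripper":0.75}
    - {"tx":0,"ty":0,"tz":0,"wx":0,"wy":0,"wz":0,"gripper":0.75}
    - {"tx":0,"ty":0,"tz":0,"wx":0,"wy":0,"wz":0,"gripper":0.75}

```text
time_s: 15.12
position: [0.6328, -0.2429, 0.0522]
tcp_rot: [[-0.342, 0.94, 0.001], [0.94, 0.342, -0.001], [-0.001, 0.001, -1.0]]
force: [-1.5, 0.4, 5.8]
gripper_width: 0.0298
grip_force: 20.0
```

>>> arm_command:
  increments:
    - {"tx":0,"ty":0,"tz":-1,"wx":0,"wy":0,"wz":0,"gripper":0.75}
    - {"tx":0,"ty":0,"tz":-2,"wx":0,"wy":0,"wz":0,"gripper":0.75}
    - {"tx":0,"ty":0,"tz":-3,"wx":0,"wy":0,"wz":0,"gripper":0.75}
    - {"tx":0,"ty":0,"tz":-3,"wx":0,"wy":0,"wz":0,"gripper":0.75}
    - {"tx":1,"ty":-0.3,"tz":-3,"wx":0,"wy":0,"wz":0,"gripper":0.75}
    - {"tx":2,"ty":-0.4,"tz":-2.5,"wx":0,"wy":0,"wz":0,"gripper":0.75}
    - {"tx":3,"ty":-0.4,"tz":-1.5,"wx":0,"wy":0,"wz":0,"gripper":0.75}
    - {"tx":3.5,"ty":-0.4,"tz":0,"wx":0,"wy":0,"wz":0,"gripper":0.75}
    - {"tx":3.5,"ty":-0.4,"tz":0,"wx":0,"wy":0,"wz":0,"gripper":0.75}
    - {"tx":3.5,"ty":-0.4,"tz":0,"wx":0,"wy":0,"wz":0,"gripper":0.75}

```text
time_s: 15.95
position: [0.5534, -0.0942, 0.2119]
tcp_rot: [[-0.342, 0.94, 0.001], [0.94, 0.342, -0.0], [-0.0, 0.001, -1.0]]
force: [1.1, 0.4, 0.1]
gripper_width: 0.0298
grip_force: 20.0
```

>>> arm_command:
  increments:
    - {"tx":3.5,"ty":0,"tz":0,"wx":0,"wy":0,"wz":0,"gripper":0.75}
    - {"tx":3.5,"ty":0,"tz":0,"wx":0,"wy":0,"wz":0,"gripper":0.75}
    - {"tx":3.2,"ty":0.5,"tz":0,"wx":0,"wy":0,"wz":0,"gripper":0.75}
    - {"tx":3,"ty":1.5,"tz":0,"wx":0,"wy":0,"wz":0,"gripper":0.75}
    - {"tx":2.8,"ty":2,"tz":0,"wx":0,"wy":0,"wz":0,"gripper":0.75}
    - {"tx":2.8,"ty":2.5,"tz":0,"wx":0,"wy":0,"wz":0,"gripper":0.75}
    - {"tx":2.7,"ty":2.5,"tz":0,"wx":0,"wy":0,"wz":0,"gripper":0.75}
    - {"tx":2.5,"ty":2.3,"tz":0,"wx":0,"wy":0,"wz":0,"gripper":0.75}
    - {"tx":1.2,"ty":1.2,"tz":0,"wx":0,"wy":0,"wz":0,"gripper":0.75}
    - {"tx":0.4,"ty":0.5,"tz":0,"wx":0,"wy":0,"wz":0,"gripper":0.75}

```text
time_s: 16.78
position: [0.5894, 0.192, 0.2112]
tcp_rot: [[-0.345, 0.939, 0.0], [0.939, 0.345, 0.0], [0.0, 0.0, -1.0]]
force: [0.3, 0.5, -0.7]
gripper_width: 0.0299
grip_force: 20.0
```

>>> arm_command:
  increments:
    - {"tx":0,"ty":0,"tz":0,"wx":0,"wy":0,"wz":-2.5,"gripper":0.75}
    - {"tx":0,"ty":0,"tz":0,"wx":0,"wy":0,"wz":-2.2,"gripper":0.75}
    - {"tx":0,"ty":0,"tz":0,"wx":0,"wy":0,"wz":0,"gripper":0.75}
    - {"tx":0,"ty":0,"tz":0,"wx":0,"wy":0,"wz":0,"gripper":0.75}

```text
time_s: 17.12
position: [0.589, 0.1887, 0.2115]
tcp_rot: [[-0.416, 0.909, -0.0], [0.909, 0.416, -0.0], [-0.0, -0.0, -1.0]]
force: [-0.3, -0.2, -0.7]
gripper_width: 0.0298
grip_force: 20.0
```

Run:
```python
from h import *
s=status.sense(); R=s["tcp_rot"];print(s["position"],delta(s,.5896,.1885).round(2),np.degrees(np.arctan2(R[1,1],R[0,1])),s["force"].round(1))
d,pose,s=wrist("w4"); print(s["time_s"])
```

```text
[0.58898011 0.18869343 0.21150157] [-0.04  0.05] 24.5908794555163 [-0.3 -0.2 -0.7]
17.1167
```

View pics/w4.png

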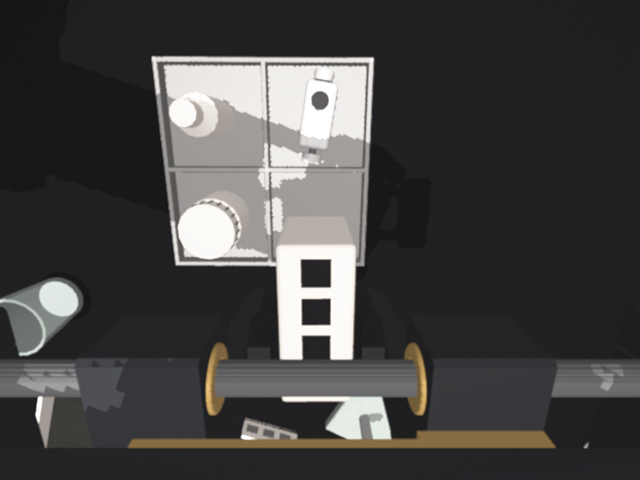

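The block is aligned with the tray. Quick check of the free cell's centre from corners (154,58), (373,58), (364,264), (177,264) and cross (268,170).

Run:
```python
from h import *
s=status.sense(); d=snapshot("wrist"); po=(s["position"],s["tcp_rot"])
r=lambda p:ray(d,p,.018,po)[:2]
c,Q=r((268,170)),[r(p) for p in((154,58),(373,58),(364,264),(177,264))]
print(c,np.mean(Q,0),[np.linalg.norm(Q[i]-Q[i-1]).round(3) for i in range(4)])
q=(c+np.mean(Q,0))/2; q=q+(Q[2]-q)*44/90; print(q,delta(s,*q).round(2))
```

```text
[0.53336129 0.21155474] [0.53260388 0.21177219] [np.float64(0.177), np.float64(0.177), np.float64(0.177), np.float64(0.178)]
[0.59013519 0.19038114] [0.1  0.17]
```

>>> arm_command:
  increments:
    - {"tx":0.1,"ty":0.15,"tz":2,"wx":0,"wy":0,"wz":0,"gripper":0.75}
    - {"tx":0,"ty":0,"tz":3,"wx":0,"wy":0,"wz":0,"gripper":0.75}
    - {"tx":0,"ty":0,"tz":3.5,"wx":0,"wy":0,"wz":0,"gripper":0.75}
    - {"tx":0,"ty":0,"tz":3,"wx":0,"wy":0,"wz":0,"gripper":0.75}
    - {"tx":0,"ty":0,"tz":2,"wx":0,"wy":0,"wz":0,"gripper":0.75}
    - {"tx":0,"ty":0,"tz":1.2,"wx":0,"wy":0,"wz":0,"gripper":0.75}
    - {"tx":0,"ty":0,"tz":0.7,"wx":0,"wy":0,"wz":0,"gripper":0.75}
    - {"tx":0,"ty":0,"tz":0.3,"wx":0,"wy":0,"wz":0,"gripper":0.75}
    - {"tx":0,"ty":0,"tz":0.1,"wx":0,"wy":0,"wz":0,"gripper":0.75}
    - {"tx":0,"ty":0,"tz":0,"wx":0,"wy":0,"wz":0,"gripper":0.75}

```text
time_s: 18.05
position: [0.5905, 0.191, 0.054]
tcp_rot: [[-0.418, 0.909, 0.001], [0.909, 0.418, 0.0], [-0.0, 0.001, -1.0]]
force: [0.3, -0.1, -0.9]
gripper_width: 0.03
grip_force: 20.0
```

>>> arm_command:
  increments:
    - {"tx":0,"ty":0,"tz":0.1,"wx":0,"wy":0,"wz":0,"gripper":0.75}
    - {"tx":0,"ty":0,"tz":0,"wx":0,"wy":0,"wz":0,"gripper":0.75}
    - {"tx":0,"ty":0,"tz":0,"wx":0,"wy":0,"wz":0,"gripper":0.75}

```text
time_s: 18.3
position: [0.5903, 0.191, 0.0528]
tcp_rot: [[-0.418, 0.909, 0.001], [0.909, 0.418, 0.0], [-0.0, 0.001, -1.0]]
force: [-0.3, -0.5, -0.8]
gripper_width: 0.0301
grip_force: 20.0
```

>>> arm_command:
  increments:
    - {"tx":0,"ty":0,"tz":0.1,"wx":0,"wy":0,"wz":0,"gripper":0.75}
    - {"tx":0,"ty":0,"tz":0,"wx":0,"wy":0,"wz":0,"gripper":0.75}
    - {"tx":0,"ty":0,"tz":0,"wx":0,"wy":0,"wz":0,"gripper":0.75}

```text
time_s: 18.55
position: [0.5903, 0.1911, 0.0522]
tcp_rot: [[-0.418, 0.908, 0.001], [0.908, 0.418, 0.0], [-0.0, 0.001, -1.0]]
force: [-1.1, -0.1, 4.8]
gripper_width: 0.0299
grip_force: 20.0
```

Touching down. Release and retreat.

>>> arm_command:
  increments:
    - {"tx":0,"ty":0,"tz":0,"wx":0,"wy":0,"wz":0,"gripper":0.4}
    - {"tx":0,"ty":0,"tz":0,"wx":0,"wy":0,"wz":0,"gripper":0.4}
    - {"tx":0,"ty":0,"tz":0,"wx":0,"wy":0,"wz":0,"gripper":0.4}
    - {"tx":0,"ty":0,"tz":-1.5,"wx":0,"wy":0,"wz":0,"gripper":0.4}
    - {"tx":0,"ty":0,"tz":-3,"wx":0,"wy":0,"wz":0,"gripper":0.4}
    - {"tx":0,"ty":0,"tz":-3.5,"wx":0,"wy":0,"wz":0,"gripper":0.4}
    - {"tx":0,"ty":0,"tz":-3.5,"wx":0,"wy":0,"wz":0,"gripper":0.4}
    - {"tx":0,"ty":-2,"tz":-3,"wx":0,"wy":0,"wz":0,"gripper":0.4}
    - {"tx":-2,"ty":-2,"tz":-1,"wx":0,"wy":0,"wz":0,"gripper":0.4}
    - {"tx":0,"ty":0,"tz":0,"wx":0,"wy":0,"wz":0,"gripper":0.4}

```text
time_s: 19.38
position: [0.5618, 0.1539, 0.2095]
tcp_rot: [[-0.417, 0.909, 0.005], [0.909, 0.417, -0.001], [-0.003, 0.004, -1.0]]
force: [0.2, -0.5, -0.3]
gripper_width: 0.0527
grip_force: 0.0
```

Run:
```python
from h import *
d=snapshot("side"); a=d["frame"][100:380,180:440,::-1]
cv2.imwrite("pics/f.png",cv2.resize(a,None,fx=2,fy=2))
```

```text
(no output)
```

View pics/f.png

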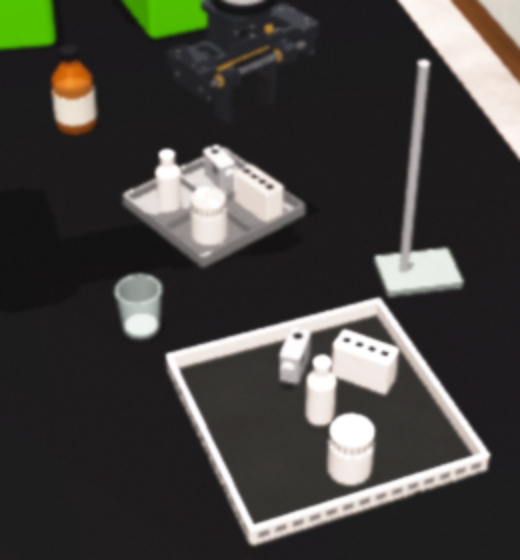

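The tray holds the bottle (168,180), boss (220,165), jar (208,215) and block (258,190), all upright. The four spares stand in the basket and the bystanders are in place.

```bash
python3 -c "
from workcell import ctrl
print(ctrl.close_job())"
```

```text
the job is handed in; nothing more can be done
None
```

The job is handed in at about 19 s of the 70 s: jar, dropper bottle and cuvette block were set down in the tray beside the boss head already there, and in the last picture all four stood upright, the spares stood in the basket, and nothing visible there had been knocked; no verdict came back.

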